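# Vent a spray gun and lock the blue colour pod into its feed socket

## Task

Before changing colour, vent the clamped spray gun: squeeze its red trigger all the way towards the grip and let it spring back. Then take the blue colour pod out of the wooden rack, put it upright into the round feed socket on top of the gun with its lugs in the two notches, push it down against the spring, turn it a quarter turn clockwise (seen from above) to the stop, and finish while still gripping it there pushed in and fully turned, since its spring turns it back as soon as it is let go. Leave the other pods and everything else on the bench where they are.

Things in the scene. Friction and masses are not known exactly. Their poses are not given: they have to be found in the camera images.
- gun: Aluminium spray gun lying on its side, fixed in a plywood jig 200x210x12 mm. Origin on the bench; z up. Barrel along y (nozzle to +y) at x=+40 mm, axis 45 mm up. The grip, a bar with y -38 to -18 mm and 30 to 60 mm up, runs from the barrel towards -x to x=-100 mm; the red trigger lies along its +y side. The round feed socket stands on the barrel at x=+40, y=+45 mm.
- squeeze (a point): Point on the gun for squeezing grip and trigger from above, fingers closing along y (axes as the gun's): 45 mm above the bench, 33 mm above the jig plate, midway between the outer faces of grip and squeezed trigger. Grip's outer face 19 mm away at -y; trigger's outer face 33 mm away at +y at rest, 19 mm squeezed (52 mm wide at rest, 38 mm squeezed).
- trigger_pad (a point): Point on the outer (+y) face of the red trigger, 53 mm from its hinge, 45 mm above the bench; moves with the trigger. The trigger is a bar 80 mm long, 8 mm thick and 22 mm high.
- trigger (a joint): Trigger angle, rad: 0 released, 0.28 squeezed to its stop, on a vertical hinge; it swings towards the grip (gun's -y). Its spring needs about 2 N at the pad to start and 6 N at the stop, and returns it when let go.
- port (a point): Centre of the mouth of the dark round feed socket (60 mm outside diameter, rim 100 mm above the bench, opens upwards), axes as the gun's. Under the rim a flange 6 mm thick with a 36 mm bore and two notches, 13 mm wide, reaching 24 mm from the axis, at +x and -x, each with a white mark on the rim. A pod enters only with its x axis along this x axis, either way round.
- plunger (a joint): How far the sprung receiver in the socket is pushed down, m: 0 at rest, 0.009 at its stop; 4 N to start, 9 N at the stop. A pod just resting on it, lugs in the notches, has its origin 24 mm below the socket's mouth; pushed down more than about 6 mm further its lugs clear the flange and it can turn.
- turn (a joint): How far the receiver is turned clockwise seen from above, rad: 0 at rest (entry position), 1.5 at the stop. A torsion spring (0.03 N m at the start, 0.15 N m at the stop) turns it back when let go. The pod's key has about 0.1 rad of play in it.
- key_slot (a point): Centre of the top of the receiver, 12 mm below the mouth at rest; moves and turns with it. Its 9 mm wide slot for the pod's key lies along this point's x axis.
- rack: Fixed wooden rack 90 x 285 x 45 mm with three through holes of 52 mm diameter at y = -95, 0 and +95 mm. Origin at the centre of its underside. Each hole holds one pod; which pod is where varies.
- pod_blue: Blue colour pod, 0.15 kg, upright in the rack (origin 7 mm above the bench). Origin at the bottom of its key, on its axis, z up. Heights: flat key 28 mm along x, 6 mm thick (0-12 mm, tapered foot); black neck 32 mm diameter (12-38); lugs at +x and -x reaching 22 mm from the axis, 8 mm wide (18-24); blue drum 64 mm diameter (38-78); wing on top. Half a turn about z makes no difference.
- wing (a point): On the blue pod's axis, 100 mm above its origin, axes as the pod's: a good TCP point from above. The white wing is 46 mm along x, 14 mm thick along y, 78 to 103 mm above the pod's origin; close the fingers along y. Fingertips 19 mm past the TCP clear the drum's top by 3 mm.
- pod_yellow: Same pod in yellow, in the rack; leave it.
- pod_green: Same pod in green, in the rack; leave it.
- cup: White mixing cup, 70 mm diameter, 80 mm tall, origin under its centre; leave it.
- ink_bottle: Small black ink bottle with green cap, 36 mm diameter, 90 mm tall, origin under its centre; leave it.
- jar: White jar, 60 mm diameter, 75 mm tall, origin under its centre; leave it.
- flask: Black bottle, 56 mm diameter, 140 mm tall, origin under its centre; leave it.
- brush: Paint brush lying on the bench; leave it.
Mind the look-alikes: they are no part of the job. What is shaped like the pod_blue but orange, pink or purple is not meant.

How it is judged:
On the way, in this order (a step that is already met when the one before it is completed fails the run):
1. the trigger is squeezed all the way (over 0.22 rad) (value of joint trigger above 0.22 rad), for 0.1 s.
2. the trigger is let go and springs back (under 0.05 rad) (value of joint trigger below 0.05 rad), for 0.1 s.
3. the blue pod is in the socket and pushed in more than 5 mm, not yet turned (horizontal distance between pod_blue and port below 0.005 m and angle between pod_blue's own z axis and vertical below 0.1 rad and angle between the x axis of pod_blue and the x axis of key_slot, either way round below 0.25 rad and value of joint plunger above 0.005 m and value of joint turn below 0.4 rad).
4. the blue pod is turned clockwise past 1.2 rad (horizontal distance between pod_blue and port below 0.005 m and angle between pod_blue's own z axis and vertical below 0.1 rad and angle between the x axis of pod_blue and the x axis of key_slot, either way round below 0.25 rad and value of joint turn above 1.2 rad), for 0.2 s.
At the end, for the whole second after the job is handed in: The blue pod is upright in the feed socket (axis within 5 mm, tilt under 0.1 rad, its key in the receiver's slot), pushed in more than 5 mm and turned clockwise more than 1.2 rad of 1.5, still gripped by the fingers (over 2 N), the trigger released (under 0.05 rad) (all of step 4 and value of joint plunger above 0.005 m and contact force between pod_blue and the fingers above 2 N and value of joint trigger below 0.05 rad); the arm keeps its last pose, push and grip.
It fails at once if another pod is moved (20 mm) (distance of any of pod_yellow, pod_green from where it was at the start of the episode above 0.02 m).
It fails at once if another thing on the bench is moved (30 mm) (distance of any of cup, ink_bottle, jar, flask, brush from where it was at the start of the episode above 0.03 m).
It also fails if it takes over 64 s, if anything falls off the work surface, if the arm or the gripper's body presses on something with over 40 N, if the wrist force passes 120 N, or if a joint passes its speed limit or range.

## Robot

A 7-joint arm with a two-finger parallel gripper is mounted at the origin on the work surface. World frame = base frame: x ahead of the robot, y to its left, z up, the work surface at z = 0. Lengths are in m, angles in rad, forces in N, time in s.
With the tool pointing down it reaches from about 0.425 to 0.875 m from the base axis. Payload 4.7 kg.
Tool frame: the origin (TCP) lies between the finger pads, 19 mm behind the fingertips; this is the grasp point; z points along the fingers, y is the line along which they close (so a half turn about z gives the same grasp; the last joint's range is limited). The gripper opens to 87 mm and grips with 3 to 60 N. Pads are 19 mm wide; open, the fingers measure 117 mm over their backs; the gripper's body (75 mm by 190 mm) begins 51 mm behind the grasp point.
Start: joints at [1.197, 0.321, -0.07, 1.45, 0.023, 1.371, -0.057], TCP at [0.246, -0.602, 0.241] pointing down, gripper open.
Joint ranges: [-2.86, 2.86], [-0.3, 2.09], [-1.38, 1.24], [0.06, 2.45], [-1.56, 4.7], [0.09, 2.05], [-2.69, 2.69]. Speed limits (rad/s): [2.57, 2.57, 3.14, 3.14, 3.14, 3.14, 3.14].

## Interface

Orientations are given as a rotation vector (axis times angle).
In Python, from bench import ctrl gives the robot as it stands. The module is installed in compiled form; this text tells all that it offers.
- The arm moves only by the shell command python3 -m handwheel 'ROWS' [FORCE]. ROWS is JSON, a list of rows, each a list of 7 numbers: the finger opening in m, from 0 to 0.087, then the shift along the tool's x, y, z in m, then the turn, a rotation vector about the tool's x, y, z in degrees. A call has 1 to 12 rows; each row shifts and turns the commanded pose from where the row before left it, along the tool's axes as they then stand; what a row does not reach is not made up. A row lasts 1/8 s, in which the tool goes at most 62.5 mm and 10.7 degrees, less where a joint would pass 70% of its speed; a pose out of reach is approached as far as the arm can. A call is refused whole if a number of a shift passes 0.0625 or a number of a turn 10.7, either way. A call with a gripper value outside its range is refused whole. The fingers move at their own pace and stop on an object; FORCE is the grip in N (left out, the last holds). Time passes only in rows, so rows that do not move let the fingers close. It gives the time, the measured TCP pose, the force, the opening and the grip force at its end, in the units of the state.
- ctrl.get_state(): the state, without advancing time (a new reading comes with each control period).
- ctrl.get_image(name): name is "scene" or "top" or "wrist"; returns (picture, depth): 384x512x3 uint8, blue, green, red; 384x512 float32, m along the optical axis (not along the pixel's ray), 0 where there is no reading.
- ctrl.camera_info(name): a dict with "intrinsics" (3x3 intrinsics, pixels), "R" (3x3) and "t" (3): a world point X has camera coordinates R X + t. Camera axes: x right, y down, z forward; pixel columns grow to the right and rows downward; lengths in m; the calibration is good to about 2 mm. A picture is of the moment at which its call begins: read the wrist's pose just before it. camera_info takes no time and is no camera call; for the wrist camera it gives the pose at the moment of the call.
- ctrl.close_job(): hands the job in; it is judged then, once.
The state is a dict: "time": time; "joint_positions": joint angles; "qd": joint speeds; "joint_torque": joint torques, N m; "position": TCP position; "tool_rot": TCP orientation; "ft_force": force on the tool from outside, world axes, zero at the start; "torque": the same for the moment, N m; "grip_width": opening from 0.0 (shut) to 1.0 (fully open); "grip_force": force on a finger pad.
Only numpy, scipy, OpenCV 4.12 (cv2) and the standard library are available. Lean on these libraries where they do the work, as an engineer would, in place of code of your own. Each camera call takes 0.05 s, during which the arm holds its last target. There are 200 camera calls.

## Working session

There is one attempt and no reset: what is moved stays moved. The work goes in short steps, Python scripts to look and compute and a shell command to move; the robot and the scene stay as the last step left them, time stands still between calls to the robot, and variables do not carry over. Pictures are saved under pics/ and viewed, at most 10 in all, crops included, and the job is handed in when it is done.

```bash
mkdir -p pics
cat > h.py <<'E'
import numpy as np,cv2
from bench import ctrl
def cam(n):
    i=ctrl.camera_info(n); im,d=ctrl.get_image(n)
    return im,d,np.array(i["intrinsics"]),np.array(i["R"]),np.array(i["t"])
def pts(d,K,R,t):
    v,u=np.mgrid[:d.shape[0],:d.shape[1]]
    r=np.stack([(u-K[0,2])/K[0,0],(v-K[1,2])/K[1,1],np.ones(d.shape)],-1)*d[...,None]
    return (r-t)@R
def ray(u,v,z,K,R,t):
    c=-R.T@t; r=R.T@np.array([(u-K[0,2])/K[0,0],(v-K[1,2])/K[1,1],1]); return c+r*(z-c[2])/r[2]
E
python3 - <<'E'
from h import *
for n in("top","scene"):
    im,d,K,R,t=cam(n); np.savez(f"{n}.npz",im=im,d=d,K=K,R=R,t=t)
    cv2.imwrite(f"pics/{n}1.png",cv2.resize(im,(800,600)))
    print(n,K[0,0],-R.T@t,R.tolist())
s=ctrl.get_state();print(s)
E
```

```text
top 478.79570739231764 [0.3885252 0.0745662 1.5959057] [[0.0005454755740820365, -0.9999898719351381, 0.004467491862807044], [-0.9926090761544847, -0.0010835892645031859, -0.12135092817958326], [0.12135454005573339, -0.004368279003454468, -0.992599614016855]]
scene 385.9553188096512 [ 1.26050386 -0.46638753  0.79717015] [[0.6171856599362279, 0.7868049964320711, -0.004445082520210879], [0.4834059158371693, -0.38363868296980136, -0.7868545491149074], [-0.6208063963126592, 0.4834865649826527, -0.6171224836112882]]
{'time': 0.1, 'joint_positions': array([ 1.19711264,  0.32172208, -0.0700578 ,  1.45154994,  0.02261893,
        1.3707795 , -0.0569283 ]), 'qd': array([-0.00081334, -0.00392466, -0.00029635, -0.00173509,  0.00088333,
        0.00154102, -0.00089316]), 'joint_torque': array([-1.04899464e-03, -4.92571378e+01, -4.06471314e-01, -3.13397884e+01,
       -6.43320079e-02,  3.94832273e-02,  6.61102217e-05]), 'position': array([ 0.24555312, -0.60134251,  0.24028958]), 'tool_rot': array([-3.08114740e+00, -6.04974353e-01,  6.88790157e-04]), 'ft_force': array([ 0.83150351, -0.46979533,  0.22702839]), 'torque': array([-0.00865492,  0.03870915, -0.03177501]), 'grip_force': 0.0, 'grip_width': 0.9977170739801968}
```

View pics/top1.png

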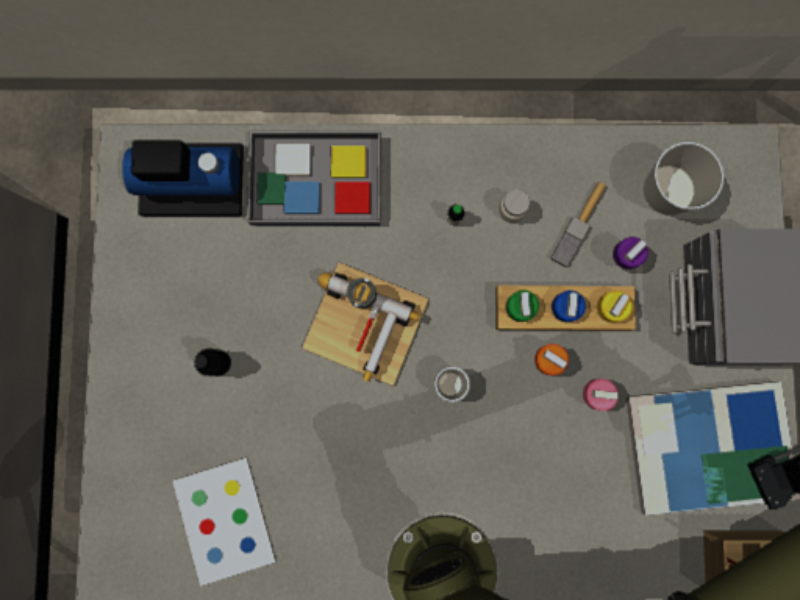

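View pics/scene1.png

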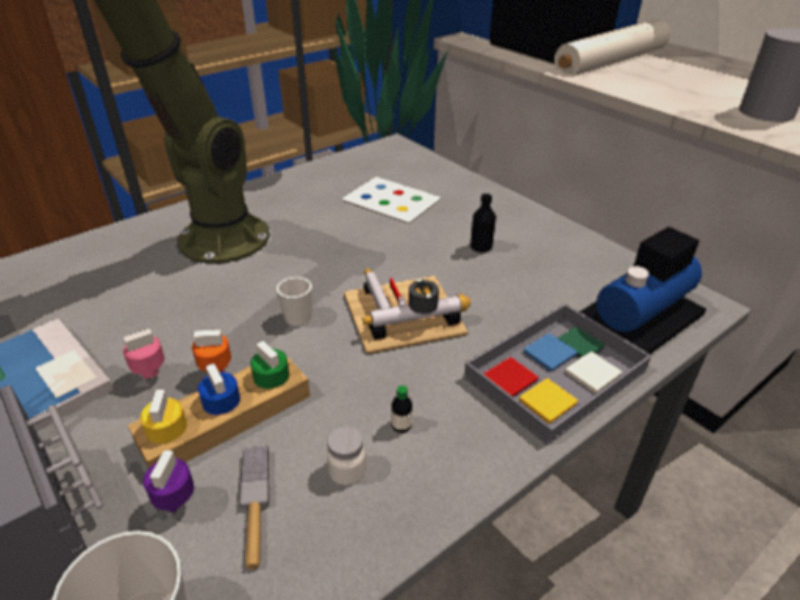

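The top view shows the gun jig at (365,325), with the socket at (362,293) and the red trigger at (366,333). The rack is at (567,307), holding green (523,305), blue (569,306) and yellow (617,307).

The only blue pod is the one at (569,306). The purple (631,252), orange (552,360) and pink (601,394) pods stand outside the rack and are the wrong colours. The blue compressor (185,170) is a different shape. Next I'll measure and take an enlarged crop to confirm.

Run:
```python
from h import *
z=np.load("top.npz");im,d,K,R,t=[z[k] for k in("im","d","K","R","t")]
P=pts(d,K,R,t); hsv=cv2.cvtColor(im,cv2.COLOR_BGR2HSV)
H,S,V=[hsv[...,i].astype(int) for i in range(3)]
def win(u,v,r):  # 800-scale window
    m=np.zeros(d.shape,bool);u,v,r=[int(a*.64) for a in(u,v,r)];m[v-r:v+r,u-r:u+r]=1;return m
def rect(m,z,name):
    c,_=cv2.findContours(m.astype(np.uint8),0,2);c=max(c,key=cv2.contourArea)[:,0]
    W=np.array([ray(u,v,z,K,R,t)[:2] for u,v in c],np.float32)
    print(name,"n",m.sum(),"rect",cv2.minAreaRect(W*1000),"med z",np.median(P[...,2][m]))
    return c
# heights
print("table z",np.median(P[280:300,200:210,2]))
m=win(569,306,24)&(H>100)&(H<130)&(S>120)
W=P[m];W=W[W[:,2]>.08];print("blue drum",W.mean(0),len(W))
for n,u,v in(("blue",569,303),("green",525,303),("yellow",619,305)):
    m=win(u,v,18)&(S<60)&(V>130); rect(m,.110,n+" wing")
m=win(362,293,30)&(P[...,2]>.09)&(P[...,2]<.108)
W=P[m];print("rim",cv2.minEnclosingCircle((W[:,:2]*1000).astype(np.float32)),W.mean(0),m.sum())
m=win(365,325,75)&(H>8)&(H<25)&(S>80)&(V>90); m=cv2.morphologyEx(m.astype(np.uint8),cv2.MORPH_CLOSE,np.ones((25,25)))
rect(m,.012,"jig")
m=win(366,333,25)&((H<8)|(H>172))&(S>130); rect(m,.056,"trig")
m=win(567,307,75)&(H>8)&(H<25)&(S>80)&(V>90);m=cv2.morphologyEx(m.astype(np.uint8),cv2.MORPH_CLOSE,np.ones((25,25)))
rect(m,.045,"rack")
a=im[165:255,190:280];b=im[165:255,310:415]
cv2.imwrite("pics/crop1.png",np.hstack([cv2.resize(a,(400,400),interpolation=2),cv2.resize(b,(400,400),interpolation=2)]))
```

```text
table z 0.0017949664252453795
blue drum [ 0.53445865 -0.25240697  0.09374279] 197
blue wing n 59 rect ((536.76220703125, -257.6141052246094), (12.48708438873291, 41.12113952636719), 88.48602294921875) med z 0.11129030020662398
green wing n 62 rect ((538.2422485351562, -163.9393768310547), (12.482547760009766, 44.02389144897461), 88.98027801513672) med z 0.11116033546287309
yellow wing n 61 rect ((536.7506713867188, -353.91461181640625), (12.811742782592773, 44.13022994995117), 55.122520446777344) med z 0.11101274873936338
rim ((562.8447265625, 165.37802124023438), 30.130666732788086) [0.56190942 0.16547551 0.09945054] 193
jig n 3974 rect ((505.6267395019531, 174.7744140625), (236.27236938476562, 211.2819366455078), 67.78416442871094) med z -0.19058039676218683
trig n 55 rect ((479.59686279296875, 160.21298217773438), (7.693381309509277, 70.27277374267578), 67.75505065917969) med z 0.05636105849214001
rack n 3091 rect ((489.22369384765625, -258.6939697265625), (287.4279479980469, 187.39761352539062), 89.26183319091797) med z -0.1905710098795029
```

View pics/crop1.png

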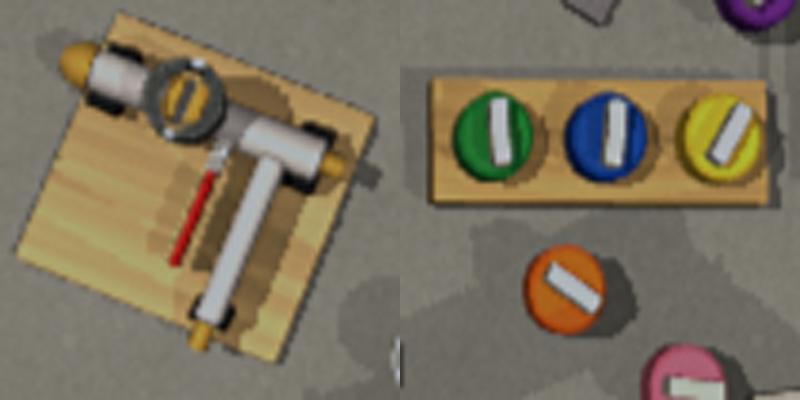

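The crop confirms the blue pod in the middle hole, with its wing yawed about -10°. The gun measures well: rim at z = 0.099 with a 60 mm diameter, and jig and trigger both at yaw -22.2°. I'll move above the blue pod for a close look on the way.

```bash
cat >> h.py <<'E'
from scipy.spatial.transform import Rotation as Ro
def plan(x,y,z,yaw=None):
    s=ctrl.get_state();Rt=Ro.from_rotvec(s["tool_rot"]).as_matrix();p=s["position"]
    print("t",round(s["time"],2),"pos",p.round(4),"yaw",np.degrees(np.arctan2(Rt[1,0],Rt[0,0])).round(2),"tilt",np.degrees(np.arccos(-Rt[2,2])).round(2),"q7",s["joint_positions"][6].round(2),"F",s["ft_force"].round(1))
    if x is not None: print("shift mm",(Rt.T@(np.array([x,y,z])-p)*1000).round(1))
    if yaw is not None:
        G=Ro.from_euler("z",yaw,degrees=True).as_matrix()@np.diag([1,-1,-1])
        print("turn deg",np.degrees(Ro.from_matrix(Rt.T@G).as_rotvec()).round(2))
E
python3 -m handwheel '[[0.087,0.05,-0.0267,-0.0075,0,0,0],[0.087,0.05,-0.0267,-0.0075,0,0,0],[0.087,0.05,-0.0267,-0.0075,0,0,0],[0.087,0.05,-0.0267,-0.0075,0,0,0],[0.087,0.05,-0.0267,-0.0075,0,0,0],[0.087,0.05,-0.0267,-0.0075,0,0,0],[0.087,0.05,-0.0267,-0.0075,0,0,0],[0.087,0.05,-0.0267,-0.0075,0,0,0],[0.087,0,0,0,0,0,10],[0.087,0,0,0,0,0,10],[0.087,0,0,0,0,0,10],[0.087,0,0,0,0,0,0]]' 10
python3 - <<'E'
from h import *
plan(.5345,-.2525,.30,-11)
im,d,K,R,t=cam("wrist");np.savez("w1.npz",im=im,d=d,K=K,R=R,t=t);cv2.imwrite("pics/w1.png",im)
E
```

```text
time: 1.6
position: [0.5351, -0.2526, 0.3008]
tool_rot: [-3.134, 0.21, 0.001]
ft_force: [0.5, 1.0, -0.2]
grip_width: 1.002
grip_force: 0.0
t 1.6 pos [ 0.5351 -0.2526  0.3008] yaw -7.67 tilt 0.05 q7 -1.35 F [ 0.5  1.  -0.2]
shift mm [-0.6 -0.1  0.8]
turn deg [-0.01  0.05  3.33]
```

View pics/w1.png

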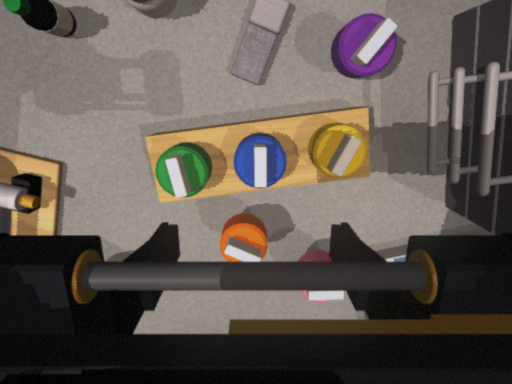

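The wrist view shows the blue pod at (260,160) in the rack's middle hole, between green (183,170) and yellow (340,150), with its wing at (261,165).

```bash
cat > wing.py <<'E'
from h import *
def wing(f,u,v,r,lo=.1,hi=.118,w=None):
    z=np.load(f);im,d,K,R,t=[z[k] for k in("im","d","K","R","t")];P=pts(d,K,R,t)
    hsv=cv2.cvtColor(im,cv2.COLOR_BGR2HSV);m=np.zeros(d.shape,np.uint8)
    m[v-r:v+r,u-r:u+r]=((hsv[...,1]<70)&(hsv[...,2]>110))[v-r:v+r,u-r:u+r]
    n,l,st,ce=cv2.connectedComponentsWithStats(m);k=1+st[1:,4].argmax();ok=(l==k)
    W=P[ok];W=W[(W[:,2]>lo)&(W[:,2]<hi)]
    print("wing cloud mid",W.mean(0).round(4),"z med",np.median(W[:,2]).round(4),len(W))
    c,_=cv2.findContours(ok.astype(np.uint8),0,2);c=max(c,key=len)[:,0]
    zt=np.median(W[:,2]) if w is None else w
    B=np.array([ray(a,b,zt,K,R,t)[:2] for a,b in np.argwhere(ok)[:,::-1]])
    e,vec=np.linalg.eigh(np.cov(B.T));x=vec[:,1]*np.sign(vec[0,1])
    s=(B-B.mean(0))@vec;print("ray: mean",B.mean(0).round(4),"yaw",np.degrees(np.arctan2(x[1],x[0])).round(1),"size",np.ptp(s,0).round(4))
E
python3 - <<'E'
from wing import *
wing("w1.npz",261,165,25,w=.110)
z=np.load("w1.npz");im,d,K,R,t=[z[k] for k in("im","d","K","R","t")];P=pts(d,K,R,t)
hsv=cv2.cvtColor(im,cv2.COLOR_BGR2HSV)
m=(hsv[...,0]>100)&(hsv[...,0]<130)&(hsv[...,1]>120);m[:,:225]=0;m[:,295:]=0;m[:125]=0;m[200:]=0
W=P[m];W=W[(W[:,2]>.078)&(W[:,2]<.095)]
print("drum",cv2.minEnclosingCircle((W[:,:2]*1000).astype(np.float32)),np.median(W[:,2]),"cam",-R.T@t)
print(ctrl.get_state()["joint_positions"])
plan(.459,.1386,.25,-22.2)
E
```

```text
wing cloud mid [ 0.5396 -0.2606  0.1099] z med 0.11 508
ray: mean [ 0.5387 -0.2602] yaw -7.2 size [0.0146 0.0485]
drum ((538.9923706054688, -259.7121887207031), 31.096923828125) 0.08491268011982883 cam [ 0.61174094 -0.26361863  0.44439096]
[ 0.66727561  0.19162666 -0.31550168  1.50046867  0.0595194   1.45969558
 -1.35267408]
t 1.65 pos [ 0.5351 -0.2526  0.3008] yaw -7.59 tilt 0.04 q7 -1.35 F [ 0.4  1.3 -0.1]
shift mm [-127.1 -377.8   51. ]
turn deg [-0.    0.04 14.61]
```

```bash
python3 -m handwheel '[[0.087,-0.016,-0.047,0,0,0,0],[0.087,-0.016,-0.047,0,0,0,0],[0.087,-0.016,-0.047,0,0,0,0],[0.087,-0.016,-0.047,0,0,0,0],[0.087,-0.016,-0.047,0,0,0,0],[0.087,-0.016,-0.047,0,0,0,0],[0.087,-0.016,-0.047,0,0,0,0],[0.087,-0.016,-0.047,0,0,0,0],[0.087,0,0,0,0,0,7.3],[0.087,0,0,0,0,0,7.3],[0.087,0,0,0,0,0,0]]'
python3 - <<'E'
from h import *
plan(.459,.1386,.25,-22.2)
im,d,K,R,t=cam("wrist");np.savez("w2.npz",im=im,d=d,K=K,R=R,t=t);cv2.imwrite("pics/w2.png",im)
print(ctrl.get_state()["joint_positions"])
E
```

```text
time: 3.02
position: [0.4592, 0.1371, 0.3011]
tool_rot: [3.083, -0.604, -0.0]
ft_force: [0.3, 0.0, -0.8]
grip_width: 0.997
grip_force: 0.0
t 3.02 pos [0.4592 0.1371 0.3011] yaw -22.16 tilt 0.02 q7 -2.26 F [ 0.3  0.  -0.8]
shift mm [-0.8 -1.3 51.1]
turn deg [ 0.02 -0.    0.04]
[ 0.3522621  -0.05423436 -0.66351855  1.74227283 -0.03353938  1.44232738
 -2.26366805]
```

View pics/w2.png

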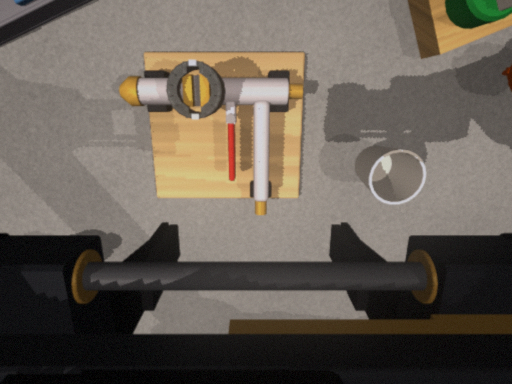

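The wrist view shows the socket centred at (195,90) with white marks at (195,63) and (196,116). The red trigger runs (232,122)–(232,180), and the grip is at x≈261. Refining the port and squeeze points from this.

Run:
```python
from h import *
z=np.load("w2.npz");im,d,K,R,t=[z[k] for k in("im","d","K","R","t")];P=pts(d,K,R,t)
hsv=cv2.cvtColor(im,cv2.COLOR_BGR2HSV);H,S,V=[hsv[...,i].astype(int) for i in range(3)]
m=np.zeros(d.shape,bool);m[50:130,160:230]=1;m&=(P[...,2]>.094)&(P[...,2]<.106)
W=P[m];c,r=cv2.minEnclosingCircle((W[:,:2]*1000).astype(np.float32));print("rim",c,r,np.median(W[:,2]))
v,u=np.nonzero(m);B=np.array([ray(a,b,.1,K,R,t)[:2] for a,b in zip(u,v)]);print("ray rim",cv2.minEnclosingCircle((B*1000).astype(np.float32)))
wm=(m&(S<60)&(V>150)).astype(np.uint8);n,l,st,ce=cv2.connectedComponentsWithStats(wm)
k=1+np.argsort(st[1:,4])[-2:];print(st[k,4],ce[k]);w=[ray(*ce[i],.1,K,R,t)[:2] for i in k];a=w[0]-w[1];a*=np.sign(a[0])
print("marks mid",(w[0]+w[1])/2,"yaw",np.degrees(np.arctan2(a[1],a[0])),np.hypot(*a))
port=np.array(c)/1000
red=((H<8)|(H>172))&(S>130)&(V>60);red[:100]=0;red[190:]=0;red[:,:215]=0;red[:,250:]=0
g=np.zeros(d.shape,bool);g[110:195,250:275]=1;g&=(P[...,2]>.05)&(P[...,2]<.07)
def line(mm,zz,n):
    v,u=np.nonzero(mm);B=np.array([ray(p,q,zz,K,R,t)[:2] for p,q in zip(u,v)])
    e,vec=np.linalg.eigh(np.cov(B.T));x=vec[:,1]*np.sign(vec[0,1]);yw=np.arctan2(x[1],x[0])
    print(n,"yaw",np.degrees(yw).round(2),"z",np.median(P[mm][:,2]).round(4),len(B));return B
Br=line(red,.056,"trigger");Bg=line(g,.06,"grip")
for yaw in(-22.2,):
    M=Ro.from_euler("z",yaw,degrees=True).as_matrix()[:2,:2];o=port-M@[.04,.045]
    for n,B in(("trig",Br),("grip",Bg)):
        q=(B-o)@M;print(yaw,n,q.min(0).round(4),q.max(0).round(4),q.mean(0).round(4))
    s=o+M@[-.045,-.019];print("squeeze",s);plan(*s,.12,yaw)
```

```text
rim (563.0130004882812, 163.11380004882812) 30.3319034576416 0.10003273333995204
ray rim ((562.9522705078125, 162.93502807617188), 30.277599334716797)
[38 51] [[194.68421053 116.        ]
 [191.70588235  62.05882353]]
marks mid [0.56315372 0.16380585] yaw -22.05747544001735 0.05450896683057065
trigger yaw -22.11 z 0.0556 341
grip yaw -22.28 z 0.0596 1311
-22.2 trig [-0.0708  0.0061] [0.0006 0.014 ] [-0.0335  0.0101]
-22.2 grip [-0.0887 -0.0376] [ 0.0176 -0.0189] [-0.0333 -0.028 ]
squeeze [0.46013219 0.13597455]
t 3.08 pos [0.4593 0.137  0.3011] yaw -22.15 tilt 0.01 q7 -2.26 F [-0.6 -0.1 -0.1]
shift mm [  1.2   0.6 181.1]
turn deg [0.01 0.   0.05]
```

Everything agrees with the given sizes: rim radius 30 mm, trigger outer face at y = 14 mm, and grip from -38 to -18 mm. Descending to squeeze.

```bash
python3 -m handwheel '[[0.087,0.001,0.0006,0.04,0,0,0],[0.087,0,0,0.05,0,0,0],[0.087,0,0,0.05,0,0,0],[0.087,0,0,0.05,0,0,0],[0.087,0,0,0.04,0,0,0],[0.087,0,0,0.026,0,0,0],[0.087,0,0,0,0,0,0],[0.03,0,0,0,0,0,0],[0.03,0,0,0,0,0,0],[0.03,0,0,0,0,0,0],[0.03,0,0,0,0,0,0],[0.03,0,0,0,0,0,0]]' 15
python3 -c "
from h import *
plan(.4601,.136,.045,-22.2)"
```

```text
time: 4.58
position: [0.4618, 0.1379, 0.0463]
tool_rot: [-3.079, 0.608, -0.006]
ft_force: [3.9, 5.0, 0.4]
grip_width: 0.513
grip_force: 2.9
t 4.58 pos [0.4618 0.1379 0.0463] yaw -22.33 tilt 0.27 q7 -2.44 F [3.9 5.  0.4]
shift mm [-0.8  2.4  1.3]
turn deg [-0.22 -0.16 -0.13]
```

```bash
python3 -m handwheel '[[0.03,0,0,0,0,0,0],[0.03,0,0,0,0,0,0],[0.03,0,0,0,0,0,0],[0.03,0,0,0,0,0,0]]' 25
```

```text
time: 5.08
position: [0.4616, 0.1371, 0.0462]
tool_rot: [-3.08, 0.608, -0.005]
ft_force: [3.8, 4.2, 3.9]
grip_width: 0.443
grip_force: 23.8
```

Squeezed: 38.5 mm with a 24 N grip. Releasing, lifting and turning the wrist half a turn, so the later clockwise turn stays inside joint 7's range.

```bash
python3 -m handwheel '[[0.087,0,0,0,0,0,0],[0.087,0,0,0,0,0,0],[0.087,0,0,0,0,0,0],[0.087,0,0,0,0,0,0],[0.087,0,0,0,0,0,0],[0.087,0,0,0,0,0,0]]' 10
python3 -m handwheel '[[0.087,0,0,-0.04,0,0,0],[0.087,0,0,-0.06,0,0,0],[0.087,0,0,-0.06,0,0,0],[0.087,0,0,-0.06,0,0,0],[0.087,0,0,-0.04,0,0,0],[0.087,0,0,0,0,0,-10],[0.087,0,0,0,0,0,-10],[0.087,0,0,0,0,0,-10],[0.087,0,0,0,0,0,-10],[0.087,0,0,0,0,0,-10],[0.087,0,0,0,0,0,-10],[0.087,0,0,0,0,0,-10]]'
python3 -m handwheel '[[0.087,0,0,0,0,0,-10],[0.087,0,0,0,0,0,-10],[0.087,0,0,0,0,0,-10],[0.087,0,0,0,0,0,-10],[0.087,0,0,0,0,0,-10],[0.087,0,0,0,0,0,-10],[0.087,0,0,0,0,0,-10],[0.087,0,0,0,0,0,-10],[0.087,0,0,0,0,0,-10],[0.087,0,0,0,0,0,-10],[0.087,0,0,0,0,0,-10],[0.087,0,0,0,0,0,-10]]'
python3 - <<'E'
from h import *
plan(.539,-.26,.28,172.6)
z=cam("wrist");im,d,K,R,t=z
z=np.load("top.npz");im,d,K,R,t=cam("top");P=pts(d,K,R,t);hsv=cv2.cvtColor(im,cv2.COLOR_BGR2HSV)
m=((hsv[...,0]<8)|(hsv[...,0]>172))&(hsv[...,1]>130);m[:195]=0;m[230:]=0;m[:,218:]=0;m[:,:250]&=m[:,:250]
a=np.argwhere(((hsv[195:232,218:252,0]<8)|(hsv[195:232,218:252,0]>172))&(hsv[195:232,218:252,1]>130))+[195,218]
if len(a):
    B=np.array([ray(u,v,.056,K,R,t)[:2] for v,u in a]);e,x=np.linalg.eigh(np.cov(B.T));x=x[:,1]*np.sign(x[0,1]);print("trig yaw",np.degrees(np.arctan2(x[1],x[0])),len(a))
E
```

```text
time: 5.82
position: [0.459, 0.1351, 0.0444]
tool_rot: [3.08, -0.61, -0.003]
ft_force: [0.6, 0.5, 0.4]
grip_width: 0.976
grip_force: 0.0
time: 7.32
position: [0.4595, 0.1356, 0.3046]
tool_rot: [2.871, 1.276, -0.003]
ft_force: [-0.1, -0.0, -0.3]
grip_width: 0.999
grip_force: 0.0
time: 8.82
position: [0.4595, 0.1356, 0.3046]
tool_rot: [-0.33, -3.123, 0.002]
ft_force: [0.4, 0.2, -1.1]
grip_width: 1.003
grip_force: 0.0
t 8.82 pos [0.4595 0.1356 0.3046] yaw 167.92 tilt 0.11 q7 1.05 F [ 0.4  0.2 -1.1]
shift mm [-160.5 -370.2   24.8]
turn deg [-0.07 -0.09 -4.68]
```

```bash
python3 -m handwheel '[[0.087,-0.02,-0.0463,0,0,0,0],[0.087,-0.02,-0.0463,0,0,0,0],[0.087,-0.02,-0.0463,0,0,0,0],[0.087,-0.02,-0.0463,0,0,0,0],[0.087,-0.02,-0.0463,0,0,0,0],[0.087,-0.02,-0.0463,0,0,0,0],[0.087,-0.02,-0.0463,0,0,0,0],[0.087,-0.02,-0.0463,0,0,0,0],[0.087,0,0,0,0,0,-4.7],[0.087,0,0,0.05,0,0,0],[0.087,0,0,0,0,0,0]]'
python3 - <<'E'
from wing import *
plan(.539,-.26,.107,172.6)
im,d,K,R,t=cam("wrist");np.savez("w3.npz",im=im,d=d,K=K,R=R,t=t);cv2.imwrite("pics/w3.png",im)
p=K@(R@np.array([.539,-.26,.11])+t);p=p/p[2];print(p)
wing("w3.npz",int(p[0]),int(p[1]),34,w=.110)
E
```

```text
time: 10.3
position: [0.5341, -0.2592, 0.2509]
tool_rot: [-0.215, -3.125, -0.005]
ft_force: [-0.6, 0.8, 0.2]
grip_width: 1.003
grip_force: 0.0
t 10.3 pos [ 0.5341 -0.2592  0.2509] yaw 172.14 tilt 0.54 q7 1.8 F [-0.6  0.8  0.2]
shift mm [ -6.3  -0.5 143.8]
turn deg [ 0.15 -0.52 -0.46]
[254.32541675 190.55283347   1.        ]
wing cloud mid [ 0.5367 -0.2597  0.11  ] z med 0.11 660
ray: mean [ 0.5528 -0.2602] yaw 0.1 size [0.0675 0.0627]
```

View pics/w3.png

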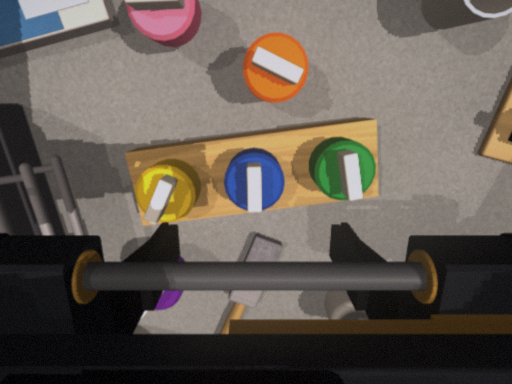

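Blue pod at (254,180), wing (254,188), clear of green (345,170) and yellow (165,195). The mask leaked, so I'm repeating it with a height filter.

Run:
```python
from h import *
plan(.538,-.26,.107,172.6)
z=np.load("w3.npz");im,d,K,R,t=[z[k] for k in("im","d","K","R","t")];P=pts(d,K,R,t)
m=np.zeros(d.shape,bool);m[155:220,235:275]=1;m&=(P[...,2]>.1)&(im.min(2)>100)
v,u=np.nonzero(m);B=np.array([ray(a,b,.11,K,R,t)[:2] for a,b in zip(u,v)])
e,vec=np.linalg.eigh(np.cov(B.T));x=vec[:,1]*np.sign(vec[0,1]);s=(B-B.mean(0))@vec
print((B.mean(0)).round(4),(P[m].mean(0)).round(4),"yaw",np.degrees(np.arctan2(x[1],x[0])),np.ptp(s,0))
```

```text
t 10.35 pos [ 0.5356 -0.2596  0.2537] yaw 172.19 tilt 0.26 q7 1.8 F [-0.5  0.4  0.4]
shift mm [ -3.1  -0.2 146.7]
turn deg [ 0.07 -0.26 -0.41]
[ 0.5367 -0.2598] [ 0.5363 -0.2597  0.1113] yaw -7.191469231482748 [0.02090802 0.04873865]
```

```bash
python3 -m handwheel '[[0.05,-0.0025,0,0.02,0,0,-0.5],[0.05,0,0,0.05,0,0,0],[0.05,0,0,0.045,0,0,0],[0.05,0,0,0.02,0,0,0],[0.05,0,0,0.01,0,0,0],[0.05,0,0,0.002,0,0,0],[0.05,0,0,0,0,0,0],[0.05,0,0,0,0,0,0]]'
python3 -c "
from h import *
plan(.538,-.26,.107,172.8)"
```

```text
time: 11.35
position: [0.5402, -0.2606, 0.1096]
tool_rot: [0.197, 3.133, -0.002]
ft_force: [0.1, 0.1, -0.5]
grip_width: 0.575
grip_force: 0.0
t 11.35 pos [ 0.5402 -0.2606  0.1096] yaw 172.82 tilt 0.13 q7 1.79 F [ 0.1  0.1 -0.5]
shift mm [2.3 0.3 2.6]
turn deg [-0.05  0.12  0.02]
```

```bash
python3 -m handwheel '[[0.05,0.0023,0.0003,0.0015,0,0,0],[0.05,0,0,0,0,0,0],[0,0,0,0,0,0,0],[0,0,0,0,0,0,0],[0,0,0,0,0,0,0],[0,0,0,0,0,0,0],[0,0,0,0,0,0,0],[0,0,0,0,0,0,0]]' 45
python3 -m handwheel '[[0,0,0,-0.02,0,0,0],[0,0,0,-0.03,0,0,0],[0,0,0,-0.05,0,0,0],[0,0,0,-0.05,0,0,0],[0,0,0,-0.02,0,0,0],[0,0,0,0,0,0,0],[0,0,0,0,0,0,0]]'
python3 - <<'E'
from h import *
plan(.563,.1631,.27,157.8)
im,d,K,R,t=cam("wrist");np.savez("w4.npz",im=im,d=d,K=K,R=R,t=t);cv2.imwrite("pics/w4.png",im)
E
```

```text
time: 12.35
position: [0.5372, -0.2596, 0.1067]
tool_rot: [-0.197, -3.135, 0.0]
ft_force: [0.1, 0.3, -1.0]
grip_width: 0.157
grip_force: 45.0
time: 13.22
position: [0.5366, -0.2594, 0.2759]
tool_rot: [-0.197, -3.134, -0.001]
ft_force: [-0.1, 0.4, -1.6]
grip_width: 0.156
grip_force: 45.0
t 13.22 pos [ 0.5366 -0.2594  0.2759] yaw 172.82 tilt 0.09 q7 1.81 F [-0.1  0.4 -1.6]
shift mm [ 26.6 422.5   6.1]
turn deg [ 1.000e-02 -9.000e-02  1.502e+01]
```

View pics/w4.png

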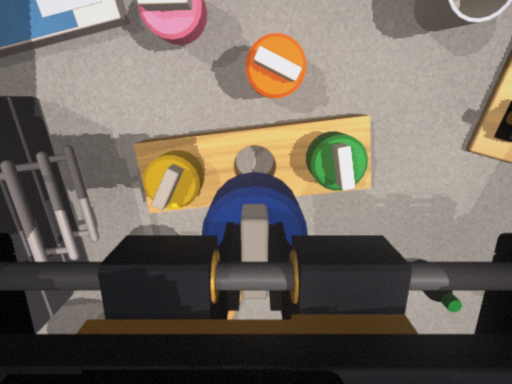

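The pod is held with a 14 mm wing opening: drum at (255,230), wing at (255,240), and an empty hole in the rack at (255,160). Checking the pod axis offset in the hand using the drum-top edge.

Run:
```python
from h import *
from scipy.optimize import least_squares
z=np.load("w4.npz");im,d,K,R,t=[z[k] for k in("im","d","K","R","t")];P=pts(d,K,R,t)
hsv=cv2.cvtColor(im,cv2.COLOR_BGR2HSV)
b=(hsv[...,0]>100)&(hsv[...,0]<130)&(hsv[...,1]>100);b[:165]=0;b[245:]=0
print("z hist",np.percentile(P[b][:,2],[5,25,50,75,95]).round(4),b.sum())
s=ctrl.get_state();T=Ro.from_rotvec(s["tool_rot"]).as_matrix();p=s["position"]
m=b&(abs(P[...,2]-(p[2]-.0217))<.004)
L=(P[m]-p)@T;  # tool coords
print("top pts",len(L),L.min(0).round(4),L.max(0).round(4))
# outer edge: per-row extremes and per-column top
v,u=np.nonzero(m);E=[]
for r in np.unique(v):
    i=np.nonzero(v==r)[0]
    for k in(i[u[i].argmin()],i[u[i].argmax()]): E.append(L[k,:2])
for c in np.unique(u):
    i=np.nonzero(u==c)[0];E.append(L[i[v[i].argmin()],:2])
E=np.array(E)
f=least_squares(lambda q:np.hypot(*(E-q[:2]).T)-q[2],[0,0,.032],loss="soft_l1",f_scale=.001);print("free",f.x.round(4))
f=least_squares(lambda q:np.hypot(*(E-q[:2]).T)-.032,[0,0],loss="soft_l1",f_scale=.001);print("r=32",f.x.round(4))
```

```text
z hist [0.2506 0.2529 0.2541 0.2547 0.2557] 3079
top pts 2914 [-0.0041 -0.0317  0.0178] [0.0311 0.0302 0.0258]
free [ 0.0011 -0.0006  0.03  ]
r=32 [-0.0014 -0.0006]
```

```bash
python3 -m handwheel '[[0,0.008,0.0528,0,0,0,0],[0,0.008,0.0528,0,0,0,0],[0,0.008,0.0528,0,0,0,0],[0,0.008,0.0528,0,0,0,0],[0,0.008,0.0528,0,0,0,0],[0,0.008,0.0528,0,0,0,0],[0,0.008,0.0528,0,0,0,0],[0,0.008,0.0528,0,0,0,0],[0,0,0,0,0,0,7.5],[0,0,0,0,0,0,7.5],[0,0,0,0,0,0,0],[0,0,0,0,0,0,0]]'
python3 - <<'E'
from h import *
plan(.5625,.1634,.27,157.8)
im,d,K,R,t=cam("wrist");np.savez("w5.npz",im=im,d=d,K=K,R=R,t=t);cv2.imwrite("pics/w5.png",im)
print(ctrl.get_state()["joint_positions"])
P=pts(d,K,R,t);hsv=cv2.cvtColor(im,cv2.COLOR_BGR2HSV);S,V=hsv[...,1],hsv[...,2]
m=(abs(P[...,2]-.1)<.005)&(np.hypot(P[...,0]-.563,P[...,1]-.163)<.036)
W=P[m];c,r=cv2.minEnclosingCircle((W[:,:2]*1000).astype(np.float32));print("rim",c,r,len(W))
wm=(m&(S<60)&(V>150)).astype(np.uint8);n,l,st,ce=cv2.connectedComponentsWithStats(wm)
for i in range(1,n):
    if st[i,4]>8: print(st[i,4],ce[i],ray(*ce[i],.1,K,R,t))
p=K@(R@np.array([.563,.163,.1])+t);print(p/p[2])
E
```

```text
time: 14.78
position: [0.5262, 0.1671, 0.276]
tool_rot: [-0.601, -3.082, 0.001]
ft_force: [0.1, 1.2, -1.2]
grip_width: 0.16
grip_force: 45.0
t 14.78 pos [0.5262 0.1671 0.276 ] yaw 157.93 tilt 0.08 q7 0.78 F [ 0.1  1.2 -1.2]
shift mm [-35.1  10.2   5.9]
turn deg [-0.05 -0.06  0.13]
[ 0.14786836  0.13195173 -0.55042887  1.62754488  0.06975565  1.4027
  0.77466966]
rim (0.0, 0.0) 0.0 0
[264.19820194 207.12351917   1.        ]
```

View pics/w5.png

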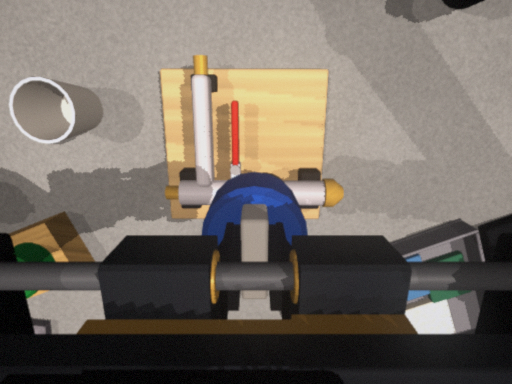

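The camera sits on the base side, so the pod hides the socket. The trigger at (235,135) is straight, so it has been released. I'll shift beyond the socket to see it.

```bash
python3 -m handwheel '[[0,-0.025,0.005,0,0,0,0],[0,-0.03,0.005,0,0,0,0],[0,-0.035,0,0,0,0,0],[0,-0.005,0,0,0,0,0],[0,0,0,0,0,0,0],[0,0,0,0,0,0,0]]'
cat > port.py <<'E'
from h import *
plan(.5625,.1634,.27,157.8)
im,d,K,R,t=cam("wrist");np.savez("w6.npz",im=im,d=d,K=K,R=R,t=t);cv2.imwrite("pics/w6.png",im)
P=pts(d,K,R,t);hsv=cv2.cvtColor(im,cv2.COLOR_BGR2HSV);S,V=hsv[...,1],hsv[...,2]
m=(abs(P[...,2]-.1)<.005)&(np.hypot(P[...,0]-.563,P[...,1]-.163)<.036)
W=P[m];c,r=cv2.minEnclosingCircle((W[:,:2]*1000).astype(np.float32));print("rim",c,r,len(W))
wm=(m&(S<60)&(V>150)).astype(np.uint8);n,l,st,ce=cv2.connectedComponentsWithStats(wm)
for i in range(1,n):
    if st[i,4]>8: print(st[i,4],ce[i],ray(*ce[i],.1,K,R,t))
p=K@(R@np.array([.563,.163,.1])+t);print(p/p[2])
E
python3 port.py
```

```text
time: 15.58
position: [0.6173, 0.1418, 0.2769]
tool_rot: [-0.601, -3.083, -0.0]
ft_force: [-0.2, -0.1, -0.9]
grip_width: 0.16
grip_force: 45.0
t 15.57 pos [0.6173 0.1418 0.2769] yaw 157.92 tilt 0.02 q7 0.81 F [-0.2 -0.1 -0.9]
shift mm [58.9 -0.6  7. ]
turn deg [ 0.01 -0.02  0.12]
rim (562.7623291015625, 163.9664764404297) 29.895112991333008 1582
61 [254.90163934  90.95081967] [0.53784111 0.17391763 0.1       ]
48 [254.66666667 145.47916667] [0.58776963 0.15343431 0.1       ]
[254.23573434 119.3207164    1.        ]
```

```bash
python3 -m handwheel '[[0,0.02,0,0,0,0,0.1],[0,0.03,-0.0006,0,0,0,0],[0,0.0086,0,0.02,0,0,0],[0,0,0,0.04,0,0,0],[0,0,0,0.01,0,0,0],[0,0,0,0,0,0,0],[0,0,0,0,0,0,0]]'
python3 -c "
from h import *
plan(.5629,.1636,.205,157.8)"
```

```text
time: 16.5
position: [0.5647, 0.1628, 0.2084]
tool_rot: [0.606, 3.08, 0.002]
ft_force: [0.3, -0.4, 0.2]
grip_width: 0.153
grip_force: 45.0
t 16.5 pos [0.5647 0.1628 0.2084] yaw 157.72 tilt 0.15 q7 0.76 F [ 0.3 -0.4  0.2]
shift mm [1.9 0.  3.4]
turn deg [ 0.09  0.12 -0.08]
```

```bash
python3 -m handwheel '[[0,0.001,0,0,0,0,0],[0,0,0,0,0,0,0],[0,0,0,0,0,0,0],[0,0,0,0,0,0,0]]'
python3 -c "
from h import *
plan(.5629,.1636,.205,157.8)"
```

```text
time: 17.0
position: [0.5629, 0.1628, 0.2067]
tool_rot: [0.607, 3.082, -0.0]
ft_force: [0.1, 0.1, -1.2]
grip_width: 0.153
grip_force: 45.0
t 17.0 pos [0.5629 0.1628 0.2067] yaw 157.72 tilt 0.01 q7 0.76 F [ 0.1  0.1 -1.2]
shift mm [0.3 0.8 1.7]
turn deg [-0.01  0.   -0.08]
```

Well aligned. Lowering in small steps to about z = 0.178 and watching the force.

```bash
python3 -m handwheel '[[0,0.0003,0.0007,0.004,0,0,0],[0,0,0,0.005,0,0,0],[0,0,0,0.005,0,0,0],[0,0,0,0.005,0,0,0],[0,0,0,0.005,0,0,0],[0,0,0,0.004,0,0,0],[0,0,0,0,0,0,0],[0,0,0,0,0,0,0]]'
python3 -c "
from h import *
plan(.5629,.1636,.1665,157.8)"
```

```text
time: 18.0
position: [0.5629, 0.1636, 0.1789]
tool_rot: [0.607, 3.082, 0.0]
ft_force: [0.1, 0.1, -0.9]
grip_width: 0.156
grip_force: 45.0
t 18.0 pos [0.5629 0.1636 0.1789] yaw 157.72 tilt 0.02 q7 0.74 F [ 0.1  0.1 -0.9]
shift mm [ 0.  -0.1 12.4]
turn deg [ 0.01  0.02 -0.08]
```

```bash
python3 -m handwheel '[[0,0,0,0.003,0,0,0],[0,0,0,0.003,0,0,0],[0,0,0,0.003,0,0,0],[0,0,0,0.003,0,0,0],[0,0,0,0,0,0,0],[0,0,0,0,0,0,0]]'
```

```text
time: 18.75
position: [0.5633, 0.1637, 0.1677]
tool_rot: [0.607, 3.081, 0.0]
ft_force: [-0.5, -0.7, 5.8]
grip_width: 0.161
grip_force: 45.0
```

```bash
python3 -m handwheel '[[0,0,0,0.0015,0,0,0],[0,0,0,0.0015,0,0,0],[0,0,0,0,0,0,0],[0,0,0,0,0,0,0],[0,0,0,0,0,0,0]]'
```

```text
time: 19.38
position: [0.5635, 0.1638, 0.1665]
tool_rot: [0.607, 3.08, 0.0]
ft_force: [-3.7, -2.3, 13.9]
grip_width: 0.161
grip_force: 45.0
```

Fully seated at the stop. Now the quarter turn clockwise.

```bash
python3 -m handwheel '[[0,0,0,0,0,0,8],[0,0,0,0,0,0,8],[0,0,0,0,0,0,8],[0,0,0,0,0,0,8],[0,0,0,0,0,0,8],[0,0,0,0,0,0,0]]'
python3 -c "
from h import *
plan(.5629,.1636,.1665,72);print(ctrl.get_state()['torque'])"
```

```text
time: 20.12
position: [0.5641, 0.1642, 0.1665]
tool_rot: [1.624, 2.686, 0.004]
ft_force: [-1.7, -0.2, 12.1]
grip_width: 0.16
grip_force: 45.0
t 20.12 pos [0.5641 0.1642 0.1665] yaw 117.68 tilt 0.23 q7 0.06 F [-1.7 -0.2 12.1]
shift mm [-0.  -1.3 -0. ]
turn deg [ 2.300e-01 -1.000e-02  4.568e+01]
[-0.1793563   0.44289461  0.08671532]
```

```bash
python3 -m handwheel '[[0,0,0,0,0,0,8],[0,0,0,0,0,0,8],[0,0,0,0,0,0,8],[0,0,0,0,0,0,8],[0,0,0,0,0,0,8],[0,0,0,0,0,0,4],[0,0,0,0,0,0,0],[0,0,0,0,0,0,0]]'
python3 -c "
from h import *
plan(.5629,.1636,.1665,72);print(ctrl.get_state()['torque'])"
```

```text
time: 21.12
position: [0.5639, 0.1641, 0.1665]
tool_rot: [2.512, 1.884, 0.005]
ft_force: [-2.5, -1.3, 13.5]
grip_width: 0.159
grip_force: 45.0
t 21.12 pos [0.5639 0.1641 0.1665] yaw 73.75 tilt 0.21 q7 -0.68 F [-2.5 -1.3 13.5]
shift mm [-0.8 -0.9 -0. ]
turn deg [ 0.19 -0.09  1.75]
[-0.2481238   0.58429218  0.14498303]
```

```bash
python3 -m handwheel '[[0,0,0,0,0,0,2],[0,0,0,0,0,0,0],[0,0,0,0,0,0,0]]'
python3 - <<'E'
from h import *
plan(.5629,.1636,.1665,72);print(ctrl.get_state()['torque'])
im=cam("scene")[0];w=cam("wrist")[0]
cv2.imwrite("pics/end.png",np.hstack([cv2.resize(im[130:260,190:330],(400,371),interpolation=2),cv2.resize(w,(400,371))]))
E
```

```text
time: 21.5
position: [0.564, 0.1641, 0.1665]
tool_rot: [2.544, 1.84, 0.005]
ft_force: [-1.4, -0.8, 12.3]
grip_width: 0.157
grip_force: 45.0
t 21.5 pos [0.564  0.1641 0.1665] yaw 71.75 tilt 0.21 q7 -0.72 F [-1.4 -0.8 12.3]
shift mm [-0.8 -0.9 -0. ]
turn deg [ 0.19 -0.09 -0.25]
[-0.29247752  0.58643105  0.17206456]
```

View pics/end.png

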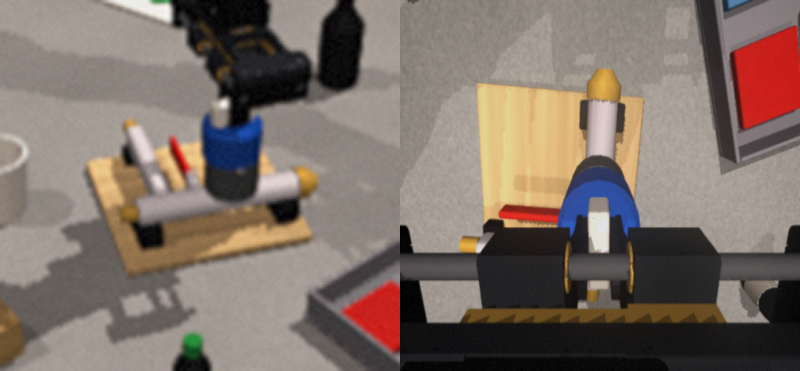

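The pod sits upright and deep in the socket at (232,165), with the wing still between the fingers at (598,230). It is turned a quarter turn, and the trigger at (530,213) is straight, so it is released. The 0.17 N m torque matches the stop. Handing in.

```bash
python3 -c "
from bench import ctrl
print(ctrl.close_job())"
```

```text
the job is handed in; nothing more can be done
None
```

The job is handed in with no verdict shown: the gun was vented, and the blue pod is in the socket, pushed to its stop (about 12 N down), turned clockwise 86° by the wrist (0.17 N m, as at the stop), and still gripped at 45 N with the trigger released.

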